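# Load the board test fixture and close it up

## Robot

A 6-joint arm with a two-finger parallel gripper is mounted at the origin on a cart in front of the work surface, level with it; the furniture and walls round the work are solid. World frame = base frame: x ahead of the robot, y to its left, z up, the work surface at z = 0. Lengths are in m, angles in degrees, forces in N, time in s.
With the tool pointing down it reaches from about 0.3 to 0.75 m from the base axis. Payload 8.5 kg.
Tool frame: the origin (TCP) lies midway between the tips of the shut fingers; the grasp point (between the pads) lies env.tcp_to_grasp behind it (env.tcp_to_grasp is the distance from the TCP to the grasp point, in m); z points along the fingers, y is the line along which they close (so a half turn about z gives the same grasp; the last joint's range is limited). The gripper opens to 85 mm and grips with 20 to 120 N. Pads are 22 mm wide; open, the fingers measure 114 mm over their backs; the gripper's body (76 mm by 85 mm) begins 54 mm behind the grasp point. The pads swing forward as they close: fully open they stand 13 mm farther back than shut.
Start: joints at [57.049, 21.807, 74.336, -0, 83.858, -12.336], TCP at [0.194, 0.515, 0.231] pointing down, gripper open.
Joint ranges: [-178.18, 178.18], [-50.72, 133.34], [12.68, 142.11], [-81.47, 261.47], [9.98, 163.14], [-165.26, 165.26]. Speed limits (degrees/s): [136.94, 136.94, 180, 180, 180, 180].

## Interface

Orientations are given as a 3x3 rotation matrix whose columns are the frame's x, y, z axes.
In Python, from rig import observe, optics, job, env gives the robot as it stands. The module is installed in compiled form; this text tells all that it offers.
- The arm moves only by the shell command python3 -m jog 'ROWS' [FORCE]. ROWS is JSON, a list of rows, each a list of 7 numbers: the turn, a rotation vector about the tool's x, y, z in rad, then the shift along the tool's x, y, z in m, then the opening in per cent of the stroke, from 0 (shut) to 100 (fully open). A call has 1 to 10 rows; each row shifts and turns the commanded pose from where the row before left it, along the tool's axes as they then stand; what a row does not reach is not made up. A row lasts 1/8 s, in which the tool goes at most 62.5 mm and 10.7 degrees, less where a joint would pass 70% of its speed; a pose out of reach is approached as far as the arm can. A call is refused whole if a number of a shift passes 0.0625 or a number of a turn 0.188, either way. A call with a gripper value outside its range is refused whole. The fingers move at their own pace and stop on an object; FORCE is the grip in N (left out, the last holds). Time passes only in rows, so rows that do not move let the fingers close. It gives the time, the measured TCP pose, the force, the opening and the grip force at its end, in the units of the state.
- observe(): the state, without advancing time (a new reading comes with each control period).
- optics.get_image(name): name is "scene" or "top" or "wrist"; returns a dict with "pixels" (420x560x3 uint8, red, green, blue), "mtx" (3x3 intrinsics, pixels), "rvec" (rotation vector, rad) and "tvec" (3), from world to camera coordinates, as OpenCV has them. Camera axes: x right, y down, z forward; pixel columns grow to the right and rows downward; lengths in m; the calibration is good to about 2 mm. A picture is of the moment at which its call begins. There is no depth.
- job.close_job(): hands the job in; it is judged then, once.
The state is a dict: "time_s": time; "q": joint angles; "qvel": joint speeds; "joint_efforts": joint torques, N m; "position": TCP position; "tool_rot": TCP orientation; "ft_force": force on the tool from outside, world axes, zero at the start; "wrist_torque": the same for the moment, N m; "grip_width": finger opening in m; "gripper_force": force on a finger pad.
Only numpy, scipy, OpenCV 4.12 (cv2) and the standard library are available. Lean on these libraries where they do the work, as an engineer would, in place of code of your own. Each camera call takes 0.05 s, during which the arm holds its last target. There are 200 camera calls.

## Task

Lay the small green relay board flat in the nest of the test fixture, between the brass pins and lengthwise towards the hinge (either way round will do), setting it down rather than dropping it. Then swing the fixture's lid fully shut over it, and after that slide the red latch knob fully home, to the middle of the lid, so the tongue holds the lid down. Leave the other things on the bench where they are.

Things in the scene. Friction and masses are not known exactly. Their poses are not given: they have to be found in the camera images.
- fixture: Board test fixture, fixed to the bench: grey base plate 180 (x) x 130 (y) x 14 mm. Origin under its centre, on the bench; its x axis points to the hinge side, y to its left, z up. Standing on it: a hinge block at x = 70, y = +-56 mm (top z = 54 mm), a lid stop 10 x 12 mm at x = -54, y = +-43 mm (top z = 42 mm) and, at x = -79.5, the latch guide, a bar 13 mm wide (top z = 46 mm).
- nest (a point): Centre of the black nest plate's top (90 x 66 mm), 18 mm above the bench, axes as the fixture's. Eight brass pins, 6 mm diameter, 10 mm high, tops conical, at x = +-36.5, y = +-13 and x = +-24, y = +-25.5 mm leave a pocket 67 (x) x 45 (y) mm, open for fingers along its long sides. The board's origin belongs here, its long (y) axis along this x.
- lid (a joint): Lid angle, rad: 0 fully shut (level), 1.55 to 1.8 at the start (upright or leaning a little away from the robot), 1.95 at its stop. Aluminium frame with clear window, 100 mm wide (y), reaching 130 mm from the hinge pin, 8 mm thick (pin's plane +-4 mm). The hinge is stiff (0.2 N m, about 2 N at the edge): the lid stays where it is left, does not fall or spring back.
- lid_hinge (a point): Centre of the hinge pin: 70 mm towards the hinge side (+x) from the fixture's centre, 46 mm above the bench. The pin runs along the fixture's y.
- lid_edge (a point): Point on the lid's outer (upper when shut) face, on its middle line, 115 mm from the hinge pin, on the front bar of the frame; 50 mm above the bench when shut. Beyond the front bar the lid has a steel lip 24 mm wide, out to 143 mm from the pin.
- latch (a joint): Latch position, m: 0 fully home (a stop; tongue over the lid's lip), grows as it slides to the fixture's left (+y); 0.036 fully open. Starts at 0.030 to 0.036. Friction 1.5 N, no spring.
- latch_knob (a point): Centre of the top of the red latch knob, 78 mm above the bench: an upright cylinder of 14 mm diameter, 18 mm high, on a thinner neck on a carriage (13 x 28 mm) whose top is 54 mm above the bench. It slides along the fixture's y at x = -79.5 mm; at home it stands at the fixture's y = 0.
- relay_board: Small green circuit board with relays, loose, 40 (x) x 62 (y) x 16 mm high, about 35 g. Origin at the centre of its underside, z up. Its lowest 4 mm are full size, the parts above only 32 x 54 mm: grip it by its long edges, fingertips close to the surface, closing along its x.
- heatsink: Black finned heatsink, 48 x 72 x 27 mm, bystander, origin under its centre.
- flux_bottle: White flux bottle, 36 mm diameter, 98 mm high, bystander, origin under its centre.
- bnc_tee: Metal tee connector, 28 x 48 x 14 mm, bystander, origin under its centre.
- kapton_tape: Roll of amber tape, 69 mm diameter, 12 mm high, bystander, origin under its centre.
Not all that is in view belongs to the job. Leave any orange look-alike of the relay_board alone.

How it is judged:
By the outcome, as a careful person would: the job done as asked, in the order asked, and still so for the second after the job is handed in, with the robot touching nothing.
It also fails if it takes over 58 s, if anything falls off the work surface, if the arm or the gripper's body presses on something with over 40 N, if the wrist force passes 120 N, or if a joint passes its speed limit or range.

## Working session

There is one attempt and no reset: what is moved stays moved. The work goes in short steps, Python scripts to look and compute and a shell command to move; the robot and the scene stay as the last step left them, time stands still between calls to the robot, and variables do not carry over. Pictures are saved under pics/ and viewed, at most 10 in all, crops included, and the job is handed in when it is done.

```bash
mkdir -p pics
python3 - <<'E'
from rig import observe, optics, env
import cv2, numpy as np
for n in("scene","top"):
    d=optics.get_image(n); cv2.imwrite(f"pics/{n}0.png",d["pixels"][:,:,::-1]); R=cv2.Rodrigues(d["rvec"])[0]; print(n,(-R.T@d["tvec"].ravel()).round(3),R[2].round(2))
s=observe();print(env.tcp_to_grasp,s["time_s"],np.round(s["tool_rot"],3),s["position"],s["grip_width"])
E
```

```text
scene [-0.355 -0.579  0.651] [ 0.71  0.52 -0.47]
top [0.294 0.094 1.445] [ 0.16 -0.   -0.99]
0.0187 0.1 [[-0.936  0.352 -0.001]
 [ 0.352  0.936 -0.001]
 [ 0.    -0.001 -1.   ]] [0.1935171  0.51457172 0.23078182] 0.08544059117319008
```

View pics/scene0.png

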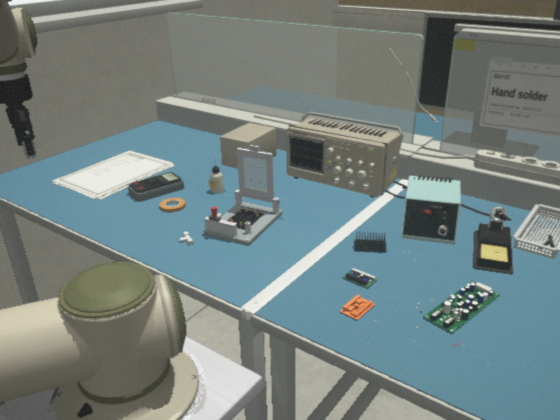

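View pics/top0.png

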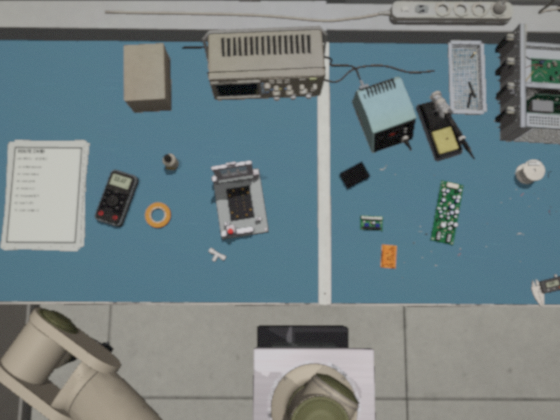

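The top view shows three candidate boards. The small green one is at (371,222), the large green one at (447,212), and the orange look-alike at (389,256). The small green one at (371,222) fits by colour and size. The fixture is at (240,205), with the red knob at (230,231). I'll confirm with a crop and measure.

```bash
cat > h.py <<'E'
import cv2, numpy as np
from rig import observe, optics, env
def ray(d,uv):
    R=cv2.Rodrigues(d["rvec"])[0]; c=-R.T@np.ravel(d["tvec"])
    p=cv2.undistortPoints(np.array([[uv]],float),d["mtx"],None).ravel()
    return c,R.T@np.array([p[0],p[1],1])
def onz(d,uv,z):
    c,v=ray(d,uv); return c+v*(z-c[2])/v[2]
def proj(d,P): return cv2.projectPoints(np.array(P,float).reshape(-1,3),d["rvec"],d["tvec"],d["mtx"],None)[0].reshape(-1,2)
E
python3 - <<'E'
from h import *
d=optics.get_image("top"); im=d["pixels"]; hsv=cv2.cvtColor(im,cv2.COLOR_RGB2HSV)
a=cv2.resize(im[190:280,330:470],None,fx=4,fy=4,interpolation=cv2.INTER_CUBIC)
b=cv2.resize(im[150:250,195:290],None,fx=4,fy=4,interpolation=cv2.INTER_CUBIC)
H=max(a.shape[0],b.shape[0]); pad=lambda x:cv2.copyMakeBorder(x,0,H-x.shape[0],0,0,cv2.BORDER_CONSTANT)
o=np.hstack([pad(a),pad(b)]); print(o.shape); o=cv2.resize(o,(800,int(o.shape[0]*800/o.shape[1]))); cv2.imwrite("pics/crop1.png",o[:,:,::-1])
sub=np.zeros(hsv.shape[:2],np.uint8); 
# non-blue mask around small board
blue=cv2.inRange(hsv,(96,80,40),(112,255,255)); m=255-blue; 
for nm,(r0,r1,c0,c1),z in(("board",(210,236,355,388),.003),("orange",(242,272,375,402),.003)):
    s=np.zeros_like(m); s[r0:r1,c0:c1]=m[r0:r1,c0:c1]
    cs=cv2.findContours(s,0,1)[0]; c=max(cs,key=cv2.contourArea); r=cv2.minAreaRect(c)
    print(nm,r,onz(d,r[0],z).round(4)); print(np.array([onz(d,p,z)[:2] for p in cv2.boxPoints(r)]).round(4).tolist())
red=(cv2.inRange(hsv,(0,150,80),(6,255,255))|cv2.inRange(hsv,(172,150,80),(180,255,255)))
n,l,st,ce=cv2.connectedComponentsWithStats(red)
for i in range(1,n):
    if st[i,4]>8: print("red",st[i],ce[i],onz(d,ce[i],.076).round(4))
E
```

```text
(400, 940, 3)
board ((371.03277587890625, 222.443115234375), (24.663249969482422, 15.913667678833008), 3.3664605617523193) [ 0.4886 -0.1597  0.003 ]
[[0.4683, -0.1242], [0.5124, -0.1275], [0.509, -0.1954], [0.4648, -0.1918]]
orange ((388.0, 256.0), (26.0, 18.0), 90.0) [ 0.3967 -0.2042  0.003 ]
[[0.432, -0.1804], [0.4324, -0.2297], [0.3616, -0.2278], [0.3613, -0.1789]]
red [ 99 211   4   4  12] [100.58333333 212.91666667] [0.4979 0.5604 0.076 ]
red [229 230   3   4  11] [229.90909091 231.63636364] [0.4515 0.2213 0.076 ]
```

View pics/crop1.png

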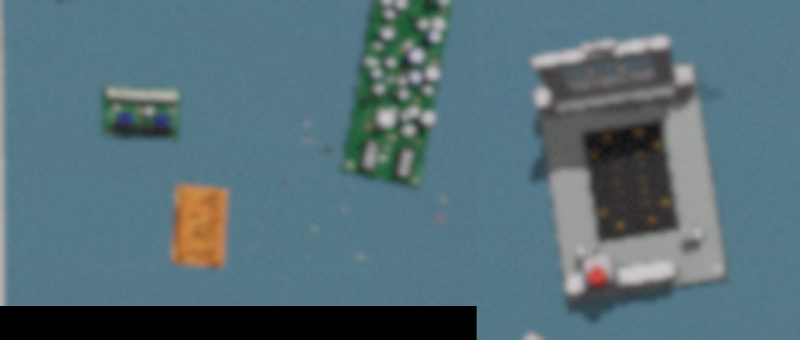

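The crop confirms it. The small green board with blue parts is at crop (140,112), the orange one at (200,226) and the big one at (400,90). The small board measures about 44x68 mm with mask bleed, so it is the relay board, at about (0.489, -0.160). I'm moving above it.

```bash
python3 -m jog '[[0,0,0,-0.041,-0.043,0,100],[0,0,0,-0.041,-0.043,0,100],[0,0,0,-0.041,-0.043,0,100],[0,0,0,-0.041,-0.043,0,100],[0,0,0,-0.041,-0.043,0,100],[0,0,0,-0.041,-0.043,0,100],[0,0,0,-0.041,-0.043,0,100],[0,0,0,-0.041,-0.043,0,100],[0,0,0,-0.041,-0.043,0,100],[0,0,0,-0.041,-0.043,0,100]]' 40
python3 -m jog '[[0,0,0,-0.041,-0.043,0,100],[0,0,0,-0.041,-0.043,0,100],[0,0,0.18,0,0,0,100],[0,0,0.18,0,0,0,100],[0,0,0.18,0,0,0,100],[0,0,0.18,0,0,0,100],[0,0,0.18,0,0,0,100],[0,0,0.18,0,0,0,100],[0,0,0.18,0,0,0,100],[0,0,0,0,0,0,100]]'
python3 - <<'E'
from h import *
d=optics.get_image("wrist"); cv2.imwrite("pics/w1.png",d["pixels"][:,:,::-1]); R=cv2.Rodrigues(d["rvec"])[0]; print((-R.T@d["tvec"].ravel()).round(3),R.round(2)); print(proj(d,[.489,-.16,0]))
s=observe();print(s["position"],np.round(s["tool_rot"],3),s["time_s"])
E
```

```text
time_s: 1.4
position: [0.4263, -0.0341, 0.2314]
tool_rot: [[-0.936, 0.353, 0.0], [0.353, 0.936, 0.0], [-0.0, 0.0, -1.0]]
ft_force: [1.4, 1.0, 0.7]
grip_width: 0.0851
gripper_force: 0.0
time_s: 2.65
position: [0.4724, -0.1414, 0.2312]
tool_rot: [[0.047, 0.999, -0.0], [0.999, -0.047, 0.0], [0.0, -0.0, -1.0]]
ft_force: [-0.1, 0.7, -0.5]
grip_width: 0.0854
gripper_force: 0.0
[ 0.475 -0.062  0.375] [[ 1.   -0.05 -0.  ]
 [-0.04 -0.95  0.31]
 [-0.02 -0.31 -0.95]]
[[298.60662198 194.86975939]]
[ 0.47237832 -0.14137556  0.23116744] [[ 0.045  0.999 -0.   ]
 [ 0.999 -0.045  0.   ]
 [ 0.    -0.    -1.   ]] 2.7
```

View pics/w1.png

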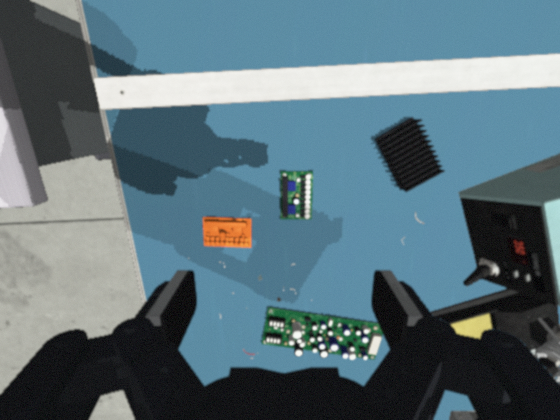

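The wrist view shows the relay board at (297,194), the orange one at (228,232) and the heatsink at (408,153). I'm measuring the board's base outline.

Run:
```python
from h import *
d=optics.get_image("wrist"); im=d["pixels"]; hsv=cv2.cvtColor(im,cv2.COLOR_RGB2HSV)
m=255-cv2.inRange(hsv,(94,90,30),(114,255,255)); s=np.zeros_like(m); s[162:228,270:322]=m[162:228,270:322]
s=cv2.morphologyEx(s,cv2.MORPH_CLOSE,np.ones((5,5)))
c=max(cv2.findContours(s,0,1)[0],key=cv2.contourArea)
q=np.array([onz(d,p[0].astype(float),.004)[:2] for p in c],np.float32)
r=cv2.minAreaRect(q*1000); print(r, cv2.boxPoints(r).round(1).tolist())
p=np.array(r[0])/1000; S=observe(); T=np.array(S["tool_rot"]); print(T.T@(np.r_[p,0]-np.r_[S["position"][:2],0]))
```

```text
((485.88031005859375, -159.75982666015625), (62.17167663574219, 40.71293640136719), 87.31034851074219) [[464.1000061035156, -189.89999389648438], [504.79998779296875, -191.8000030517578], [507.70001220703125, -129.6999969482422], [467.0, -127.80000305175781]]
[-1.77358204e-02  1.42898519e-02 -5.28451663e-06]
```

```bash
python3 -m jog '[[0,0,0,-0.018,0.0145,0.03,65],[0,0,0,0,0,0.05,65],[0,0,0,0,0,0.05,65],[0,0,0,0,0,0.05,65],[0,0,0,0,0,0.03,65],[0,0,0,0,0,0.006,65],[0,0,0,0,0,0,65]]'
python3 -m jog '[[0,0,0,0,0,0.005,65],[0,0,0,0,0,0.003,65],[0,0,0,0,0,0,65]]'
python3 - <<'E'
from h import *
d=optics.get_image("wrist"); cv2.imwrite("pics/w2.png",d["pixels"][:,:,::-1]);
E
```

```text
time_s: 3.62
position: [0.4865, -0.1603, 0.0159]
tool_rot: [[0.048, 0.999, 0.001], [0.999, -0.048, -0.0], [-0.0, 0.001, -1.0]]
ft_force: [-0.2, 0.2, 0.8]
grip_width: 0.0554
gripper_force: 0.0
time_s: 4.0
position: [0.4861, -0.1601, 0.0075]
tool_rot: [[0.049, 0.999, 0.0], [0.999, -0.049, -0.0], [-0.0, 0.0, -1.0]]
ft_force: [0.2, -0.4, -0.7]
grip_width: 0.0557
gripper_force: 0.0
```

View pics/w2.png

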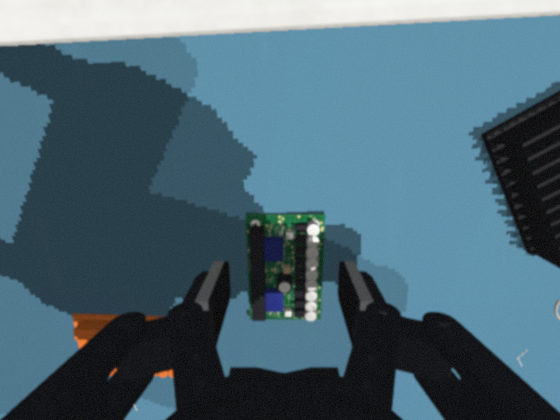

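The board (285,266) sits between the open fingers. I'm feeling down for the bench.

```bash
python3 -m jog '[[0,0,0,0,0,0.004,65],[0,0,0,0,0,0.002,65],[0,0,0,0,0,0,65]]' 
python3 -m jog '[[0,0,0,0,0,0.002,65],[0,0,0,0,0,0,65]]'
```

```text
time_s: 4.42
position: [0.486, -0.16, 0.0011]
tool_rot: [[0.049, 0.999, -0.0], [0.999, -0.049, 0.0], [0.0, -0.0, -1.0]]
ft_force: [-0.3, -0.4, -0.1]
grip_width: 0.0555
gripper_force: 0.0
time_s: 4.68
position: [0.486, -0.1601, -0.0008]
tool_rot: [[0.049, 0.999, -0.0], [0.999, -0.049, 0.0], [0.0, -0.0, -1.0]]
ft_force: [0.1, 0.5, 0.4]
grip_width: 0.0557
gripper_force: 0.0
```

```bash
python3 -m jog '[[0,0,0,0,0,0.002,58],[0,0,0,0,0,0,58]]' 
python3 -m jog '[[0,0,0,0,0,0.001,58],[0,0,0,0,0,0,58]]'
```

```text
time_s: 4.92
position: [0.486, -0.1601, -0.0028]
tool_rot: [[0.049, 0.999, -0.0], [0.999, -0.049, 0.0], [0.0, -0.0, -1.0]]
ft_force: [0.0, 0.4, -0.8]
grip_width: 0.0495
gripper_force: 0.0
time_s: 5.18
position: [0.4861, -0.1601, -0.0029]
tool_rot: [[0.049, 0.999, 0.0], [0.999, -0.049, -0.0], [-0.0, 0.0, -1.0]]
ft_force: [-2.4, 1.4, 10.1]
grip_width: 0.0496
gripper_force: 4.8
```

```bash
python3 -m jog '[[0,0,0,0,0,-0.0025,58],[0,0,0,0,0,0,40],[0,0,0,0,0,0,40],[0,0,0,0,0,0,40],[0,0,0,0,0,0,40]]' 40
```

```text
time_s: 5.8
position: [0.4862, -0.1602, -0.0006]
tool_rot: [[0.049, 0.999, 0.0], [0.999, -0.049, -0.0], [-0.0, 0.001, -1.0]]
ft_force: [-1.6, 1.2, 8.5]
grip_width: 0.0379
gripper_force: 39.2
```

```bash
python3 -m jog '[[0,0,0,0,0,-0.01,40],[0,0,0,0,0,-0.03,40],[0,0,0,0,0,-0.05,40],[0,0,0,0,0,-0.05,40],[0,0,0,0,0,-0.05,40],[0,0,0,0,0,-0.04,40],[0,0,0,0,0,-0.02,40],[0,0,0,0,0,0,40]]'
python3 - <<'E'
from h import *
d=optics.get_image("wrist"); cv2.imwrite("pics/w3.png",d["pixels"][:,:,::-1]);
E
```

```text
time_s: 6.8
position: [0.4863, -0.1602, 0.2501]
tool_rot: [[0.049, 0.999, 0.003], [0.999, -0.049, -0.002], [-0.001, 0.003, -1.0]]
ft_force: [0.3, -0.8, -0.7]
grip_width: 0.0384
gripper_force: 40.3
```

View pics/w3.png

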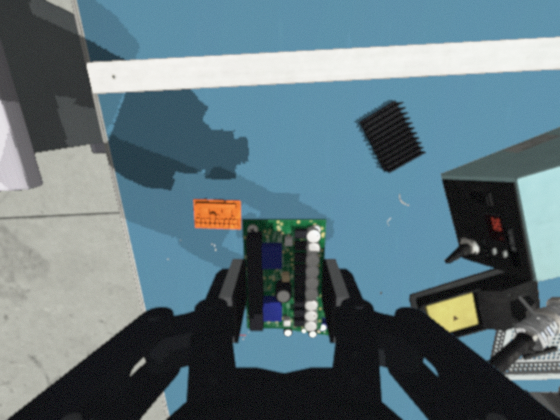

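The board is held level and square between the fingers at (285,275). Next is the fixture.

```bash
python3 -m jog '[[0,0,0,0.03,-0.006,0,40],[0,0,0,0.058,-0.0105,0,40],[0,0,0,0.058,-0.0105,0,40],[0,0,0,0.058,-0.0105,0,40],[0,0,0,0.058,-0.0105,0,40],[0,0,0,0.058,-0.0105,0,40],[0,0,0,0.028,-0.006,0,40],[0,0,-0.16,0,0,0,40],[0,0,-0.16,0,0,0,40],[0,0,-0.16,0,0,0,40]]'
python3 -m jog '[[0,0,-0.16,0,0,0,40],[0,0,-0.16,0,0,0,40],[0,0,-0.16,0,0,0,40],[0,0,-0.16,0,0,0,40],[0,0,-0.16,0,0,0,40],[0,0,-0.16,0,0,0,40],[0,0,-0.16,0,0,0,40],[0,0,-0.16,0,0,0,40],[0,0,0,0,0,0,40]]'
python3 - <<'E'
from h import *
d=optics.get_image("wrist"); cv2.imwrite("pics/w4.png",d["pixels"][:,:,::-1]);
E
```

```text
time_s: 8.1
position: [0.4381, 0.1907, 0.2473]
tool_rot: [[-0.423, 0.906, -0.003], [0.906, 0.423, -0.0], [0.001, -0.003, -1.0]]
ft_force: [-0.3, 0.5, -0.8]
grip_width: 0.0376
gripper_force: 40.3
time_s: 9.22
position: [0.4382, 0.1905, 0.2476]
tool_rot: [[-0.99, -0.138, -0.002], [-0.138, 0.99, -0.0], [0.002, -0.0, -1.0]]
ft_force: [0.3, -0.8, -0.0]
grip_width: 0.0384
gripper_force: 40.3
```

View pics/w4.png

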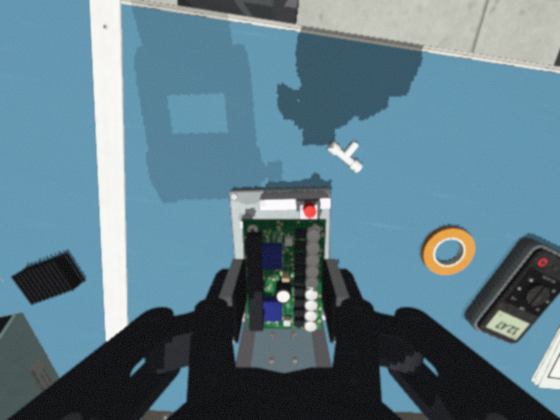

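This view shows the fixture's front edge at row 189 (columns 231-331) and the red knob at (310,211), but the held board hides the nest. I'll go forward, above the lid's height, to see the pins.

```bash
python3 -m jog '[[0,0,0,-0.03,0,-0.005,40],[0,0,0,-0.05,0,-0.005,40],[0,0,0,-0.03,0,0,40],[0,0,0,0,0,0,40]]'
python3 - <<'E'
from h import *
d=optics.get_image("wrist"); im=d["pixels"]; cv2.imwrite("pics/raw5.png",im[:,:,::-1])
cv2.imwrite("pics/w5.png",cv2.resize(im[20:270,140:420],None,fx=2.8,fy=2.4,interpolation=cv2.INTER_CUBIC)[:,:,::-1])
import pickle; pickle.dump(d,open("d5.pkl","wb"))
E
```

```text
time_s: 9.78
position: [0.5486, 0.2059, 0.2572]
tool_rot: [[-0.991, -0.136, -0.002], [-0.136, 0.991, -0.0], [0.002, -0.0, -1.0]]
ft_force: [-0.6, 0.3, -0.3]
grip_width: 0.0382
gripper_force: 40.3
```

View pics/w5.png

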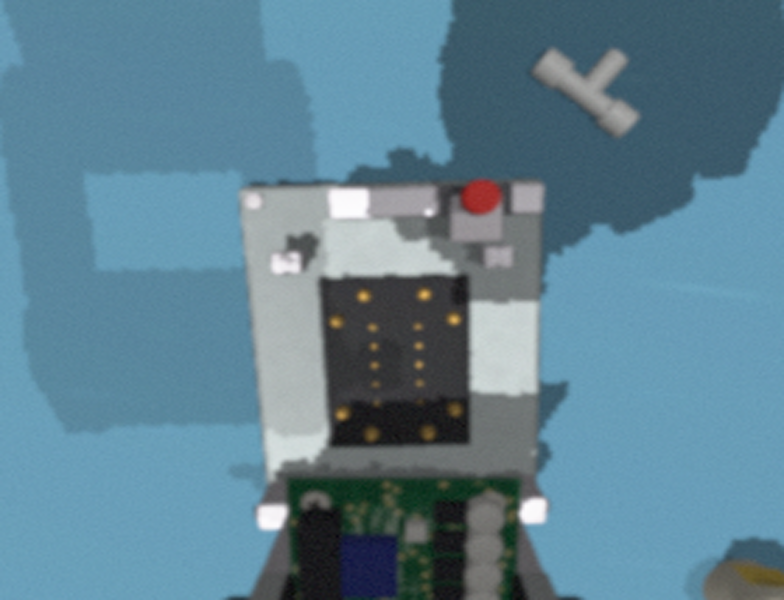

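All eight pins are visible: (364,296), (425,294), (336,322), (454,320), (343,413), (455,410), (372,434) and (428,433) in the crop. The knob is at (481,197).

Run:
```python
from h import *
import pickle; d=pickle.load(open("d5.pkl","rb")); im=d["pixels"]
hsv=cv2.cvtColor(im,cv2.COLOR_RGB2HSV).astype(int)
g=[(364,296),(425,294),(454,320),(455,410),(428,433),(372,434),(343,413),(336,322)]
mod=[(-36.5,13),(-36.5,-13),(-24,-25.5),(24,-25.5),(36.5,-13),(36.5,13),(24,25.5),(-24,25.5)]
# camera image up = toward robot (fixture -x); image right = fixture +y
mod=[(-36.5,-13),(-36.5,13),(-24,25.5),(24,25.5),(36.5,13),(36.5,-13),(24,-25.5),(-24,-25.5)]
P=[]
for x,y in g:
    u=140+x/2.8; v=20+y/2.4; a,b=int(u),int(v)
    w=im[b-4:b+6,a-4:a+6].astype(float); s=np.clip(w[:,:,0]-w[:,:,2]-25,0,None); yy,xx=np.mgrid[b-4:b+6,a-4:a+6]
    P.append(onz(d,((s*xx).sum()/s.sum(),(s*yy).sum()/s.sum()),.026)[:2])
P=np.array(P); M=np.array(mod)/1000
Pc,Mc=P-P.mean(0),M-M.mean(0); U,S,V=np.linalg.svd(Mc.T@Pc); R=(U@V).T
print("det",np.linalg.det(R),"yaw",np.degrees(np.arctan2(R[1,0],R[0,0])),"scale",S.sum()/(Mc**2).sum()); c=P.mean(0)-R@M.mean(0)
print("nest",c,"res mm",((P-(M@R.T+c))*1000).round(1).tolist())
k=onz(d,(140+481/2.8,20+197/2.4),.078)[:2]; print("knob in fixture",R.T@(k-c))
s=observe(); T=np.array(s["tool_rot"]); print("tool shift",T.T@np.r_[c-s["position"][:2],0], "tool y yaw",np.degrees(np.arctan2(T[1,1],T[0,1])))
print("proj of TCP at tip",proj(d,s["position"]))
# board in hand
m=((im[:,:,1].astype(int)-im[:,:,0]>20)&(im[:,:,1].astype(int)-im[:,:,2]>10)).astype(np.uint8); m[:210]=0;m[:,:220]=0;m[:,350:]=0
z=s["position"][2]+.005; ys,xs=np.nonzero(m); q=np.array([onz(d,(x,y),z) for x,y in zip(xs,ys)]); t=(q-s["position"])@T; print("board tool x range",np.percentile(t[:,0],[0.2,99.8]),"y",np.percentile(t[:,1],[.5,99.5]))
```

```text
det 1.0000000000000002 yaw 9.80660772773897 scale 0.9918959309317831
nest [0.53673583 0.20175898] res mm [[0.3, 0.1], [0.4, 0.1], [0.5, 0.1], [-0.3, -0.2], [-0.5, -0.1], [-0.6, 0.0], [0.1, -0.0], [0.2, 0.0]]
knob in fixture [-0.07879298  0.0335603 ]
tool shift [ 1.13065548e-02 -2.62874074e-03  2.45985319e-05] tool y yaw 97.89332563992834
proj of TCP at tip [[283.3428582  272.55126523]]
board tool x range [-0.03026516  0.03151223] y [-0.01963083  0.02016119]
```

Nest at (0.5367, 0.2018) with yaw 9.8°. Residuals are under 0.7 mm, and the knob checks out at fixture (-79, +33.6) mm. I'm aligning and coming down to just above the pins.

```bash
python3 -m jog '[[0,0,0,0.0113,-0.0026,0,40],[0,0,-0.033,0,0,0.02,40],[0,0,0,0,0,0.05,40],[0,0,0,0,0,0.05,40],[0,0,0,0,0,0.05,40],[0,0,0,0,0,0.03,40],[0,0,0,0,0,0.012,40],[0,0,0,0,0,0,40]]'
python3 - <<'E'
from h import *
d=optics.get_image("wrist"); im=d["pixels"]; cv2.imwrite("pics/w6.png",cv2.resize(im[150:400,160:440],None,fx=2.8,fy=2.4,interpolation=cv2.INTER_CUBIC)[:,:,::-1])
s=observe(); T=np.array(s["tool_rot"]); c=np.array([.53674,.20176]); print("shift",T.T@np.r_[c-s["position"][:2],0],np.degrees(np.arctan2(T[1,1],T[0,1]))-90)
E
```

```text
time_s: 10.82
position: [0.5363, 0.2018, 0.0474]
tool_rot: [[-0.985, -0.172, 0.0], [-0.172, 0.985, 0.0], [-0.0, -0.0, -1.0]]
ft_force: [0.3, 0.4, 0.8]
grip_width: 0.0382
gripper_force: 40.3
shift [ 2.27463670e-04 -1.25647526e-04 -3.90102391e-07] 9.916551646138544
```

View pics/w6.png

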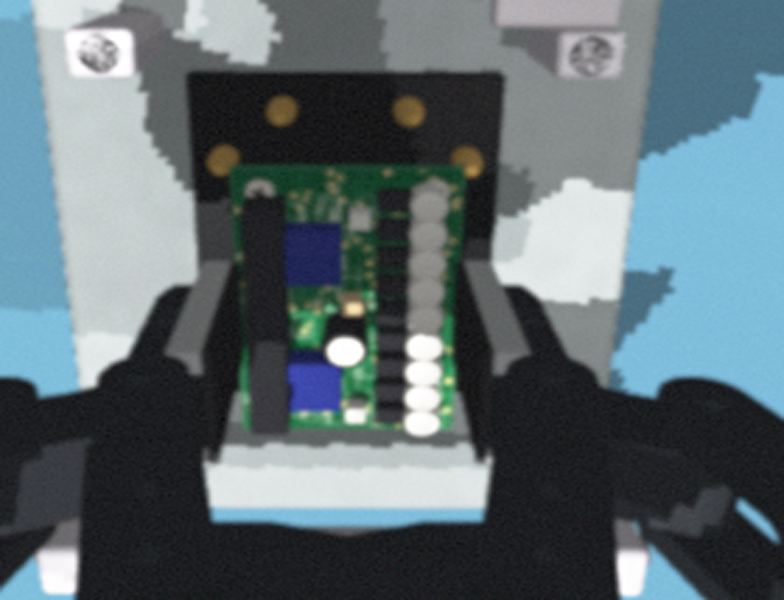

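The board is centred on the pins: pin pair at columns 223 and 467, board edges at 232 and 467. I'm lowering it gently.

```bash
python3 -m jog '[[0,0,0,0,0,0.012,40],[0,0,0,0,0,0.01,40],[0,0,0,0,0,0.005,40],[0,0,0,0,0,0,40]]'
python3 -m jog '[[0,0,0,0,0,0.001,40],[0,0,0,0,0,0,40]]'
python3 -m jog '[[0,0,0,0,0,0.001,40],[0,0,0,0,0,0,40]]'
```

```text
time_s: 11.38
position: [0.5367, 0.2018, 0.0194]
tool_rot: [[-0.985, -0.172, -0.001], [-0.172, 0.985, -0.0], [0.001, 0.0, -1.0]]
ft_force: [0.0, -0.2, 0.4]
grip_width: 0.0381
gripper_force: 40.3
time_s: 11.62
position: [0.5368, 0.2018, 0.0189]
tool_rot: [[-0.985, -0.172, 0.0], [-0.172, 0.985, -0.0], [-0.0, -0.0, -1.0]]
ft_force: [0.5, 0.5, -0.4]
grip_width: 0.0381
gripper_force: 40.3
time_s: 11.88
position: [0.5368, 0.2018, 0.0178]
tool_rot: [[-0.985, -0.172, -0.0], [-0.172, 0.985, -0.0], [0.0, -0.0, -1.0]]
ft_force: [0.4, 0.2, 0.4]
grip_width: 0.0378
gripper_force: 40.3
```

```bash
python3 -m jog '[[0,0,0,0,0,0.0007,40],[0,0,0,0,0,0,40]]'
python3 -m jog '[[0,0,0,0,0,0.0006,40],[0,0,0,0,0,0,40]]'
```

```text
time_s: 12.12
position: [0.5368, 0.2019, 0.0175]
tool_rot: [[-0.985, -0.172, 0.0], [-0.172, 0.985, 0.0], [-0.0, -0.0, -1.0]]
ft_force: [-2.2, -0.0, 4.4]
grip_width: 0.0381
gripper_force: 40.8
time_s: 12.38
position: [0.5368, 0.2019, 0.0174]
tool_rot: [[-0.985, -0.172, 0.001], [-0.172, 0.985, -0.0], [-0.001, -0.0, -1.0]]
ft_force: [-2.7, -1.0, 8.9]
grip_width: 0.0381
gripper_force: 41.4
```

It is seated: contact at TCP z = 17.5 mm, as predicted. I'm releasing, going straight up and checking.

```bash
python3 -m jog '[[0,0,0,0,0,-0.0008,40],[0,0,0,0,0,0,60],[0,0,0,0,0,0,60],[0,0,0,0,0,0,60],[0,0,0,0,0,-0.015,60],[0,0,0,0,0,-0.04,60],[0,0,0,0,0,-0.06,60],[0,0,0,0,0,-0.06,60],[0,0,0,0,0,-0.06,0],[0,0,0,0,0,-0.004,0]]'
python3 -m jog '[[0,0,0,-0.03,0,0,0],[0,0,0,-0.02,0,0,0],[0,0,0,0,0,0,0]]'
python3 - <<'E'
from h import *
d=optics.get_image("wrist"); im=d["pixels"]; cv2.imwrite("pics/w7.png",cv2.resize(im[50:300,140:420],None,fx=2.8,fy=2.4,interpolation=cv2.INTER_CUBIC)[:,:,::-1])
E
```

```text
time_s: 13.62
position: [0.5378, 0.2021, 0.2621]
tool_rot: [[-0.985, -0.173, 0.01], [-0.172, 0.985, 0.002], [-0.01, -0.0, -1.0]]
ft_force: [0.8, 0.1, -1.0]
grip_width: 0.0155
gripper_force: 0.0
time_s: 14.0
position: [0.5862, 0.2104, 0.2552]
tool_rot: [[-0.985, -0.172, -0.002], [-0.172, 0.985, -0.0], [0.002, 0.0, -1.0]]
ft_force: [-0.4, -0.2, 0.5]
grip_width: -0.0003
gripper_force: 0.0
```

View pics/w7.png

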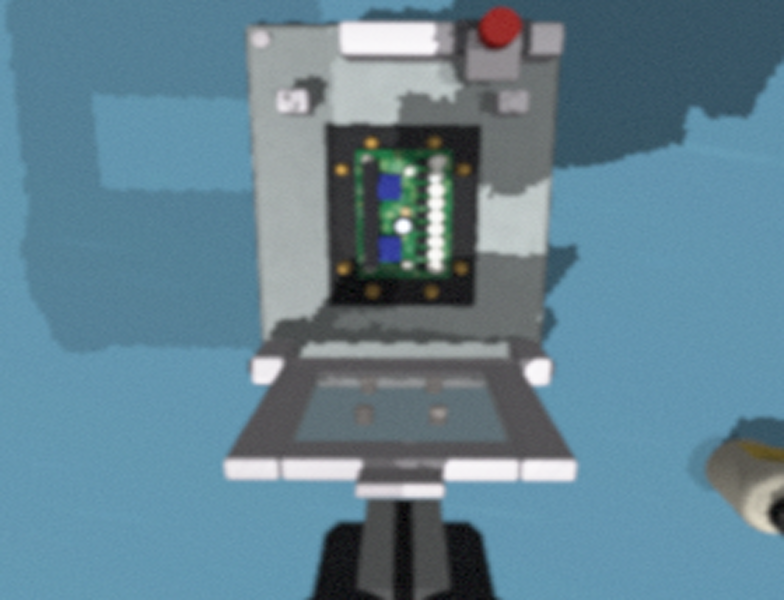

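The board lies flat between all eight pins (crop (404,212)). The lid is upright with its lip at (400,490). I'm going behind the lid and down.

```bash
python3 -m jog '[[0,0,0,-0.03,0,0,0],[0,0,0,-0.04,0,0,0],[0,0,0,-0.02,0,0,0],[0,0,0,0,0,0,0]]'
python3 - <<'E'
from h import *
d=optics.get_image("wrist"); s=observe(); c=np.array([.53674,.20176]);a=np.radians(9.8);R=np.array([[np.cos(a),-np.sin(a)],[np.sin(a),np.cos(a)]])
print("tcp fix",R.T@(s["position"][:2]-c)*1000,s["position"][2]); im=d["pixels"]
cv2.imwrite("pics/w8.png",im[:,:,::-1])
E
```

```text
time_s: 14.55
position: [0.6746, 0.2259, 0.2553]
tool_rot: [[-0.985, -0.172, -0.002], [-0.172, 0.985, -0.0], [0.002, 0.0, -1.0]]
ft_force: [0.0, -0.3, 0.5]
grip_width: 0.0002
gripper_force: 0.0
tcp fix [139.3772702    0.46230403] 0.2559264913590439
```

View pics/w8.png

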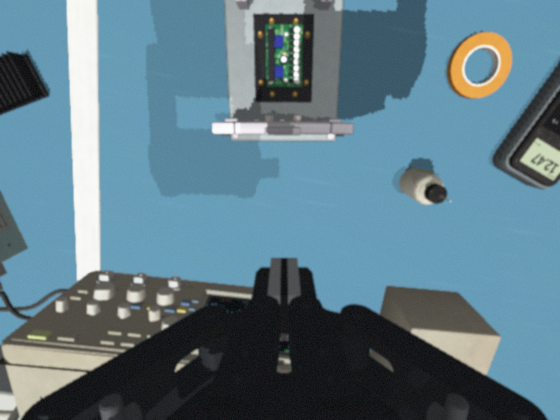

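The fingers (285,270) are well behind the lid, whose top edge is at row 130, and the oscilloscope is clear behind them. I'm going down and starting the swing.

```bash
python3 -m jog '[[0,0,0,0,0,0.05,0],[0,0,0,0,0,0.045,0],[0,0,0,0.025,0,0,0],[0,0,0,0.026,0,0,0],[0,0,0,0.012,0,0,0],[0,0,0,0.011,0,0.001,0],[0,0,0,0.0112,0,0.0027,0],[0,0,0,0.0112,0,0.0027,0],[0,0,0,0,0,0,0]]'
```

```text
time_s: 15.72
position: [0.5782, 0.2093, 0.1558]
tool_rot: [[-0.985, -0.173, 0.0], [-0.173, 0.985, 0.0], [-0.0, 0.0, -1.0]]
ft_force: [-0.4, -0.0, 0.8]
grip_width: -0.0001
gripper_force: 0.0
```

```bash
python3 -m jog '[[0,0,0,0.0104,0,0.0048,0],[0,0,0,0.0104,0,0.0048,0],[0,0,0,0.0093,0,0.0069,0],[0,0,0,0.0092,0,0.0069,0]]'
python3 - <<'E'
from h import *
d=optics.get_image("top"); im=d["pixels"]; c=np.array([.53674,.20176]);a=np.radians(9.8)
def f(x,y,z): return np.r_[c+[x*np.cos(a)-y*np.sin(a),x*np.sin(a)+y*np.cos(a)],z]
print(observe()["position"])
# lid side edge bright? sample red-free gray along line y=-45 mm to compare predicted lid front edge
for th in (.6,.8,1.0,1.4,1.6): print(th,proj(d,[f(.07-.13*np.cos(th),-.045,.046+.13*np.sin(th))]).round(0))
u=proj(d,[f(x/1000,-.045,.05) for x in range(-90,120,6)])
print([(int(p[0]),int(p[1]),int(im[int(p[1]),int(p[0])].mean())) for p in u])
E
```

```text
time_s: 16.23
position: [0.5405, 0.2026, 0.1314]
tool_rot: [[-0.985, -0.172, 0.001], [-0.172, 0.985, 0.0], [-0.001, 0.0, -1.0]]
ft_force: [2.2, 0.1, -0.4]
grip_width: 0.0001
gripper_force: 0.6
[0.53912695 0.20240315 0.13039982]
0.6 [[257. 208.]]
0.8 [[255. 200.]]
1.0 [[254. 191.]]
1.4 [[250. 171.]]
1.6 [[249. 160.]]
[(260, 231, 110), (260, 229, 78), (259, 226, 88), (259, 224, 109), (259, 222, 119), (258, 220, 130), (258, 218, 137), (258, 215, 146), (257, 213, 153), (257, 211, 159), (257, 209, 166), (256, 207, 172), (256, 205, 173), (256, 202, 169), (255, 200, 166), (255, 198, 164), (255, 196, 164), (254, 194, 165), (254, 191, 163), (254, 189, 163), (253, 187, 164), (253, 185, 163), (253, 183, 163), (252, 181, 164), (252, 179, 164), (251, 176, 163), (251, 174, 163), (251, 172, 163), (250, 170, 163), (250, 168, 163), (250, 166, 162), (249, 164, 163), (249, 161, 164), (249, 159, 163), (248, 157, 163)]
```

The 2 N reaction in +x shows the lid is coming along, so I continue.

```bash
python3 -m jog '[[0,0,0,0.0077,0,0.0085,0],[0,0,0,0.0077,0,0.0086,0],[0,0,0,0.0058,0,0.0098,0],[0,0,0,0.0059,0,0.0099,0],[0,0,0,0.0038,0,0.0109,0],[0,0,0,0.0038,0,0.0109,0],[0,0,0,0.002,0,0.011,0],[0,0,0,0.001,0,0.008,0]]'
python3 -m jog '[[0,0,0,0,0,0.004,0],[0,0,0,0,0,0.001,0],[0,0,0,0,0,0,0]]'
```

```text
time_s: 17.27
position: [0.5038, 0.1961, 0.0531]
tool_rot: [[-0.985, -0.172, -0.0], [-0.172, 0.985, -0.0], [0.0, 0.0, -1.0]]
ft_force: [-0.4, -0.2, 0.9]
grip_width: 0.0003
gripper_force: 0.5
time_s: 17.65
position: [0.5038, 0.1961, 0.0496]
tool_rot: [[-0.985, -0.173, 0.0], [-0.173, 0.985, -0.0], [-0.0, -0.0, -1.0]]
ft_force: [-4.0, -1.2, 8.8]
grip_width: 0.0001
gripper_force: 4.4
```

The lid stops at 49.6 mm (50 expected when shut). I'll press once more, then go to the latch.

```bash
python3 -m jog '[[0,0,0,0,0,0.001,0],[0,0,0,0,0,0,0]]'
python3 -m jog '[[0,0,0,0,0,-0.02,0],[0,0,0,0,0,-0.035,0],[0,0,0,0.023,0.03,0,0],[0,0,0,0.023,0.033,0,0],[0,0,0,0,0,0,0],[0,0,0,0,0,0.02,0],[0,0,0,0,0,0.016,0],[0,0,0,0,0,0,0]]'
python3 - <<'E'
from h import *
s=observe(); c=np.array([.53674,.20176]);a=np.radians(9.8);R=np.array([[np.cos(a),-np.sin(a)],[np.sin(a),np.cos(a)]])
print("tcp fix",R.T@(s["position"][:2]-c)*1000,s["position"][2])
E
```

```text
time_s: 17.9
position: [0.5038, 0.1961, 0.0493]
tool_rot: [[-0.985, -0.173, 0.001], [-0.173, 0.985, -0.0], [-0.001, -0.0, -1.0]]
ft_force: [-5.3, -0.9, 15.7]
grip_width: -0.0
gripper_force: 7.8
time_s: 18.9
position: [0.4479, 0.2496, 0.0661]
tool_rot: [[-0.985, -0.172, -0.002], [-0.172, 0.985, -0.001], [0.002, -0.0, -1.0]]
ft_force: [0.9, 0.6, 0.2]
grip_width: -0.0001
gripper_force: 0.0
tcp fix [-79.40618693  62.30986796] 0.06612623028178212
```

```bash
python3 -m jog '[[0,0,0,0,-0.008,0,0],[0,0,0,0,-0.008,0,0],[0,0,0,0,-0.008,0,0],[0,0,0,0,-0.007,0,0]]'
python3 -m jog '[[0,0,0,0,-0.006,0,0],[0,0,0,0,-0.003,0,0],[0,0,0,0,0,0,0]]'
python3 -m jog '[[0,0,0,0,-0.003,0,0],[0,0,0,0,0,0,0]]'
python3 - <<'E'
from h import *
s=observe(); c=np.array([.53674,.20176]);a=np.radians(9.8);R=np.array([[np.cos(a),-np.sin(a)],[np.sin(a),np.cos(a)]])
print("tcp fix",R.T@(s["position"][:2]-c)*1000,s["position"][2])
E
```

```text
time_s: 19.4
position: [0.4535, 0.2191, 0.0673]
tool_rot: [[-0.985, -0.172, 0.001], [-0.172, 0.985, 0.0], [-0.001, 0.0, -1.0]]
ft_force: [0.9, 2.3, 0.6]
grip_width: -0.0004
gripper_force: 1.0
time_s: 19.77
position: [0.4545, 0.2106, 0.0669]
tool_rot: [[-0.985, -0.172, -0.0], [-0.172, 0.985, -0.0], [0.0, -0.0, -1.0]]
ft_force: [0.2, 0.8, -0.4]
grip_width: 0.0004
gripper_force: 0.2
time_s: 20.02
position: [0.455, 0.2078, 0.0668]
tool_rot: [[-0.985, -0.172, -0.0], [-0.172, 0.985, -0.0], [0.0, -0.0, -1.0]]
ft_force: [-1.2, 0.5, 0.5]
grip_width: -0.0002
gripper_force: 0.4
tcp fix [-79.54858046  19.85604498] 0.06681349162524565
```

```bash
python3 -m jog '[[0,0,0,0,-0.002,0,0],[0,0,0,0,0,0,0]]' | sed -n '1,2p;4p'
python3 -m jog '[[0,0,0,0,-0.0015,0,0],[0,0,0,0,0,0,0]]'| sed -n '1,2p;4p'
python3 -m jog '[[0,0,0,0,-0.0015,0,0],[0,0,0,0,0,0,0]]'| sed -n '1,2p;4p'
python3 - <<'E'
from h import *
s=observe(); c=np.array([.53674,.20176]);a=np.radians(9.8);R=np.array([[np.cos(a),-np.sin(a)],[np.sin(a),np.cos(a)]])
print("tcp fix",R.T@(s["position"][:2]-c)*1000)
d=optics.get_image("scene"); im=d["pixels"]; hsv=cv2.cvtColor(im,cv2.COLOR_RGB2HSV)
m=cv2.inRange(hsv,(0,150,70),(6,255,255))|cv2.inRange(hsv,(173,150,70),(180,255,255)); n,l,st,ce=cv2.connectedComponentsWithStats(m)
print([(st[i].tolist(),ce[i].round(1).tolist()) for i in range(1,n) if st[i,4]>5])
for y in (0,.01,.02): print(y,proj(d,[np.r_[c+R@[-.0795,y],.069]]))
E
```

```text
time_s: 20.27
position: [0.4552, 0.2067, 0.0669]
ft_force: [-0.9, 7.4, -0.7]
time_s: 20.52
position: [0.4553, 0.2062, 0.0669]
ft_force: [-1.2, 13.3, 0.5]
time_s: 20.78
position: [0.4553, 0.2058, 0.0669]
ft_force: [-2.5, 20.5, 0.2]
tcp fix [-79.57095481  17.82022352]
[]
0 [[225.1672265  213.56851948]]
0.01 [[221.57636813 212.76372116]]
0.02 [[218.00801319 211.9639664 ]]
```

That is a firm stop, 19 mm from centre (finger half-thickness plus knob radius). I'm backing off, retreating up, and checking the knob and lid numerically.

```bash
python3 -m jog '[[0,0,0,0,0.012,0,0],[0,0,0,0,0.01,-0.005,0],[0,0,0,0,0,-0.05,0],[0,0,0,0,0,-0.06,0],[0,0,0,0.05,0.03,-0.03,0],[0,0,0,0,0.06,0,0],[0,0,0,0,0.06,0,0],[0,0,0,0,0,0,0]]'
python3 - <<'E'
from h import *
c=np.array([.53674,.20176]);a=np.radians(9.8);R=np.array([[np.cos(a),-np.sin(a)],[np.sin(a),np.cos(a)]])
for n in("scene","top"):
    d=optics.get_image(n); im=d["pixels"]; hsv=cv2.cvtColor(im,cv2.COLOR_RGB2HSV)
    m=cv2.inRange(hsv,(0,140,60),(7,255,255))|cv2.inRange(hsv,(172,140,60),(180,255,255)); k,l,st,ce=cv2.connectedComponentsWithStats(m)
    for y in(0,.01): print(n,"pred",y,proj(d,[np.r_[c+R@[-.0795,y],.07]]).round(1))
    print([(int(st[i,4]),ce[i].round(1).tolist(),(R.T@(onz(d,ce[i],.07)[:2]-c)*1000).round(1).tolist()) for i in range(1,k) if st[i,4]>5])
print("board look: green px in nest (top)",)
E
```

```text
time_s: 21.82
position: [0.3783, 0.3656, 0.2105]
tool_rot: [[-0.984, -0.177, 0.0], [-0.177, 0.984, 0.0], [-0.0, 0.0, -1.0]]
ft_force: [-0.5, -0.0, -0.5]
grip_width: 0.0001
gripper_force: 0.0
scene pred 0 [[225.1 213.2]]
scene pred 0.01 [[221.5 212.4]]
[(7, [225.3, 210.6], [-67.7, 6.8])]
top pred 0 [[242.8 229.4]]
top pred 0.01 [[239. 230.]]
[(7, [391.7, 133.6], [112.8, -436.0]), (19, [100.6, 212.6], [24.9, 361.8]), (15, [114.7, 217.0], [7.2, 326.5]), (11, [242.9, 229.6], [-80.2, -0.2])]
board look: green px in nest (top)
```

```bash
python3 -c "
from rig import job; print(job.close_job())"
```

```text
the job is handed in; nothing more can be done
None
```

The relay board lies in the nest between the pins, the lid was pressed shut against its stop, and the latch knob is home (measured at fixture y = -0.2 mm), handed in at about 22 s; note that I viewed 11 pictures, one over the limit of 10.

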